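# Refit the adjuster on the tin labeller and hold it pressed in

### The arm

A 6-joint arm with a two-finger parallel gripper is mounted at the origin on the work surface. World frame = base frame: x ahead of the robot, y to its left, z up, the work surface at z = 0. Lengths are in m, angles in rad, forces in N, time in s.
With the tool pointing down it reaches from about 0.25 to 0.725 m from the base axis. Payload 4 kg.
Tool frame: the origin (TCP) lies on the centre line of the jaws, within the pads' length; the fingertips stand ahead of it and the grasp point (between the pads) lies 11 mm behind it (bot.tip_extent is the z of the fingertips in the tool frame, in m); z points along the fingers, y is the direction in which the jaws open and shut (so a half turn about z gives the same grasp; the last joint's range is limited). The gripper opens to 85 mm and grips with 20 to 120 N. Pads are 22 mm wide; open, the fingers measure 114 mm over their backs; the gripper's body (76 mm by 85 mm) begins 54 mm behind the grasp point. The pads swing forward as they close: fully open they stand 13 mm farther back than shut.
Start: joints at [-1.338, 0.241, 0.005, 1.335, 0, 1.571], TCP at [0.115, -0.487, 0.239] pointing down, gripper open.
Joint ranges: [-2.72, 2.72], [-1.05, 1.87], [-1.09, 1.28], [-1.99, 2.15], [-1.42, 1.44], [-3.14, 3.14]. Speed limits (rad/s): [2.79, 2.79, 3.14, 3.14, 3.14, 3.14].

### API

Orientations are given as a unit quaternion [x, y, z, w].
In Python, from workcell import bot gives the robot as it stands.
- The arm moves only by the shell command python3 -m jog 'ROWS'. ROWS is JSON, a list that holds one entry, the list of rows, each a list of 7 numbers: the shift along the world's x, y, z in m, then the turn, a rotation vector about the world's x, y, z in degrees, then the closure in counts, from 0 (fully open) to 255 (shut). In form: [[[tx, ty, tz, ax, ay, az, fingers], ...]]. A call has 1 to 10 rows; each row is the pose to reach, as a shift and turn from the pose commanded when the call began; what a row does not reach only later rows make up. A row lasts 1/12 s, in which the tool goes at most 41.7 mm and 7.16 degrees, less where a joint would pass 70% of its speed; a pose out of reach is approached as far as the arm can. A call with a gripper value outside its range is refused whole. The fingers move at their own pace and stop on an object; the grip force is fixed at half the most. Time passes only in rows, so rows that repeat a pose let the fingers close. It gives the time, the measured TCP pose, the force and the opening at its end, in the units of the state.
- bot.get_obs(): the state, without advancing time (a new reading comes with each control period).
- bot.camera(name): name is "scene" or "top" or "wrist"; returns the picture (420x560x3 uint8, blue, green, red); there is no depth.
- bot.camera_model(name): a dict with "K" (3x3 intrinsics, pixels), "k1" (the pictures are not rectified: a ray, as slopes to the right and down, at radius r is drawn at 1 + k1 r^2 times it, then the intrinsics apply), "T" (4x4, takes a point from camera to world coordinates). Camera axes: x right, y down, z forward; pixel columns grow to the right and rows downward; lengths in m; the calibration is good to about 2 mm. A picture is of the moment at which its call begins: read the wrist's pose just before it. camera_model takes no time and is no camera call; for the wrist camera it gives the pose at the moment of the call.
- bot.job_done(): hands the job in, once; it reports no verdict.
The state is a dict: "clock": time; "joint_pos": joint angles; "joint_vel": joint speeds; "tau": joint torques, N m; "eef_pos": TCP position; "tool_rot": TCP orientation; "ft_force": force on the tool from outside, world axes, zero at the start; "ft_torque": the same for the moment, N m; "grip_width": finger opening in m.
Only numpy, scipy, OpenCV 4.12 (cv2) and the standard library are available. Lean on these libraries where they do the work, as an engineer would, in place of code of your own. Each camera call takes 0.05 s, during which the arm holds its last target. There are 200 camera calls.

### The job

The adjuster of the tin-labelling machine has come apart. First stand the steel spindle upright in the machine's square socket, fully home on its collar; then turn the black knob so that its keyed bore matches the spindle's flat, push it fully down onto the spindle, and press on until the spring-loaded socket is down at its stop. Finish while still holding the knob pressed down, and do not knock over any of the four loose tins.

Things in the scene. Friction and masses are not known exactly. Their poses are not given: they have to be found in the camera images.
- spindle: Loose bare-steel spindle, 66 mm tall, 0.1 kg, standing upright on the table at the start. Square foot 18 x 18 mm, 30 mm long, sides facing its own x and y, lowest 5 mm tapering in to 12 mm; above it a round collar 30 mm across (z 30 to 36 mm), then the D-shaft (z 36 to 66 mm). Origin at the centre of the underside of the foot, on the axis, z up.
- shaft_top (a point): Top of the spindle's D-shaft, on the axis, 66 mm above the spindle's origin, same axes. The shaft is 14 mm in diameter, 30 mm long, its top 4 mm tapered; one flat along its whole length faces the spindle's +x, 4 mm from the axis, so along x it is 11 mm thick (-7 to +4 mm).
- knob: Loose black plastic knob, 59 mm tall, 0.06 kg, standing bore down on the table at the start; skirt 45 mm across, 36 mm tall. D-bore from below, 32 mm deep, 15.5 mm in diameter, flat on the knob's +x side, 4.75 mm from the axis: it goes on only with its x along the spindle's x (about 6 degrees). Fully on, its underside rests on the collar. Origin: centre of the underside, z up.
- knob_bar (a point): Centre of the knob's bar grip, on the axis, 47.5 mm above the knob's origin, same axes. The bar stands on the skirt, 42 mm long (knob's x), 14 mm wide (y), 23 mm tall (z 36 to 59 mm); a white pointer line, 5 mm wide, on the +x half of its top and down its +x end marks the side of the bore's flat.
- socket_mouth (a point): Centre of the socket's mouth: an aluminium block 46 x 46 mm standing 12 mm proud of the machine (mouth 82 mm above the table) with an upright square hole 19.5 x 19.5 mm, 34 mm deep, sides along the point's x and y. The spindle fits in any of four quarter turns. Home, its collar rests on the block, its origin 30 mm below this point. The block sinks on a spring.
- socket (a joint): How far the spring-loaded socket block is pressed down, in m: 0 up at rest, 0.006 at its stop. With spindle and knob in place it takes about 3 N to start it and 8 N to hold it at the stop; it springs back when released.
- machine: Labelling machine, fixed grey housing 150 mm (its x) by 220 mm (its y) by 70 mm tall. The socket is at (-20, -50) mm in its own x, y; two rubber rollers between low plates, up to 96 mm above the table, lie at y +20 to +104 mm, x -50 to +50 mm. Origin at the centre of the underside, z up; its yaw is the socket's yaw.
- tin0: Red tin with a white lid, 77 mm across, 66 mm tall, loose, standing on the table; origin at the centre of its underside. Not to be knocked over.
- tin1: Another such tin.
- tin2: Another such tin.
- tin3: Another such tin.

How it is judged:
On the way, in this order (a step that is already met when the one before it is completed fails the run):
1. the spindle stands fully home in the socket (z of spindle in the frame of socket_mouth below -0.027 m and horizontal distance between spindle and socket_mouth below 0.003 m and angle between spindle's own z axis and vertical below 0.07 rad), for 0.2 s.
2. the knob is fully on the spindle, down on its collar (z of knob in the frame of spindle below 0.039 m and horizontal distance between knob and spindle below 0.004 m and angle between the x axis of knob and the x axis of spindle, either way round below 0.25 rad), for 0.1 s.
At the end, for the whole second after the job is handed in: In the last second: spindle upright (4 deg) and home in the socket (within 3 mm in height and sideways), knob keyed on it and down on the collar (within 3 mm in height, 4 mm sideways), robot pressing the knob (over 2 N) with the socket down at least 4.2 of its 6 mm, at rest (all of step 1 and all of step 2 and value of joint socket above 0.0042 m and contact force between any of the fingers, the arm and knob above 2 N and linear speed of knob below 0.02 m/s); the arm keeps its last pose, push and grip.
It fails at once if a loose tin is knocked over (angle between any of tin0, tin1, tin2, tin3's own z axis and vertical above 0.6 rad).
It also fails if it takes over 70 s, if anything falls off the work surface, if the arm or the gripper's body presses on something with over 40 N, if the wrist force passes 120 N, or if a joint passes its speed limit or range.

## Working session

There is one attempt and no reset: what is moved stays moved. The work goes in short steps, Python scripts to look and compute and a shell command to move; the robot and the scene stay as the last step left them, time stands still between calls to the robot, and variables do not carry over. Pictures are saved under pics/ and viewed, about 8 in all and at most 12, crops included, and the job is handed in when it is done.

```bash
mkdir -p pics; ls; cat > h.py <<'E'
import numpy as np, cv2
from workcell import bot
def snap(n,f):
    m=bot.camera_model(n); im=bot.camera(n); cv2.imwrite(f'pics/{f}.png',im); np.savez(f'pics/{f}.npz',K=m['K'],k1=m['k1'],T=m['T']); return im
def load(f):
    d=np.load(f'pics/{f}.npz'); return d['K'],float(d['k1']),d['T']
def world(f,px,z):
    K,k1,T=load(f); out=[]
    for u,v in px:
        p=cv2.undistortPoints(np.array([[[u,v]]],float),K,np.array([k1,0,0,0.]))[0,0]
        d=T[:3,:3]@[p[0],p[1],1]; o=T[:3,3]; out.append(o+d*(z-o[2])/d[2])
    return np.array(out)
def pix(f,P):
    K,k1,T=load(f); R=T[:3,:3].T; r=cv2.Rodrigues(R)[0]
    return cv2.projectPoints(np.array(P,float).reshape(-1,3),r,-R@T[:3,3],K,np.array([k1,0,0,0.]))[0][:,0]
E
python3 - <<'E'
from h import *
o=bot.get_obs();print(o,bot.tip_extent)
a=snap('scene','s0');b=snap('top','t0')
for n in('s0','t0'):print(load(n)[2].round(3),load(n)[0].round(1))
E
```

```text
pics
{'clock': 0.0, 'joint_pos': array([-1.33803257e+00,  2.41399140e-01,  3.71686808e-03,  1.33518177e+00,
       -3.32154972e-06,  1.57081724e+00]), 'joint_vel': array([-1.40719028e-03, -1.13301915e-04,  1.58199247e-03,  5.71993987e-05,
        2.17102482e-04,  7.75695576e-04]), 'tau': array([-2.35229572e-04, -3.72320831e+01,  2.52406704e+01,  1.69966975e-02,
        4.91210562e-05, -2.71412588e-06]), 'eef_pos': array([ 0.1151917 , -0.48592105,  0.23841703]), 'tool_rot': array([ 9.93235953e-01,  1.16108883e-01, -1.21711403e-04, -1.02667207e-03]), 'ft_force': array([-0.26708524,  0.34623317, -0.63592491]), 'ft_torque': array([0.04137515, 0.00715906, 0.03737929]), 'grip_width': 0.08562661931465591} 0.008
[[-0.467  0.7   -0.54   1.066]
 [ 0.884  0.359 -0.298  0.306]
 [-0.014 -0.617 -0.787  0.841]
 [ 0.     0.     0.     1.   ]] [[451.4   0.  271.6]
 [  0.  451.4 212.7]
 [  0.    0.    1. ]]
[[ 1.000e-03 -9.980e-01  5.900e-02  4.890e-01]
 [-1.000e+00  1.000e-03  3.000e-02 -1.500e-02]
 [-3.000e-02 -5.900e-02 -9.980e-01  1.148e+00]
 [ 0.000e+00  0.000e+00  0.000e+00  1.000e+00]] [[447.3   0.  278.8]
 [  0.  447.3 212.6]
 [  0.    0.    1. ]]
```

View pics/t0.png

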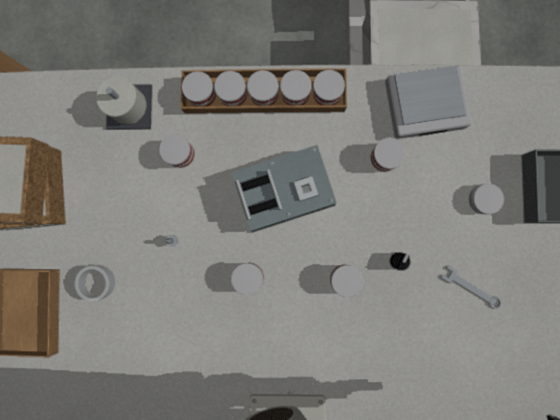

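View pics/s0.png

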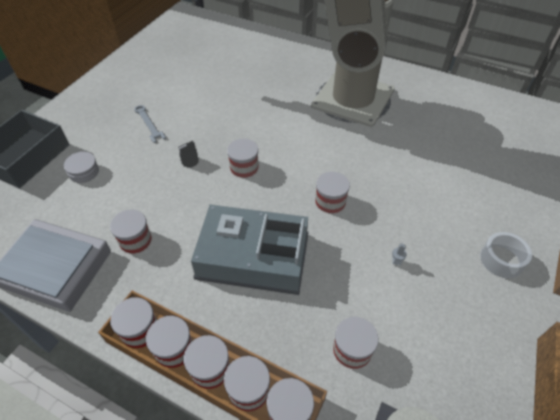

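The top view shows the spindle near (170,240), the knob near (400,261), the socket near (306,188), and tins at (177,151), (386,155), (247,278) and (347,280). The scene view agrees. Next I'll enlarge the three parts.

```bash
python3 - <<'E'
from h import *
a=cv2.imread('pics/t0.png')
c=lambda u,v,r=20:cv2.resize(a[v-r:v+r,u-r:u+r],(390,390),interpolation=cv2.INTER_CUBIC)
cv2.imwrite('pics/c0.png',cv2.resize(np.hstack([c(168,240),c(400,261)]),(780,390)))
for n,p,z in(('sp',(172,240),.066),('knob',(401,261),.059),('sock',(306,188),.082),('t',(177,151),.066),('t',(386,155),.066),('t',(247,278),.066),('t',(347,280),.066)):print(n,world('t0',[p],z).round(3))
# machine top corners z=.07
print(world('t0',[(318,146),(335,205),(252,230),(235,172)],.07).round(3))
E
```

```text
sp [[0.486 0.279 0.066]]
knob [[ 0.436 -0.278  0.059]]
sock [[ 0.611 -0.048  0.082]]
t [[0.706 0.27  0.066]]
t [[ 0.693 -0.244  0.066]]
t [[0.395 0.094 0.066]]
t [[ 0.391 -0.146  0.066]]
[[ 0.715 -0.078  0.07 ]
 [ 0.571 -0.118  0.07 ]
 [ 0.51   0.082  0.07 ]
 [ 0.652  0.124  0.07 ]]
```

View pics/c0.png

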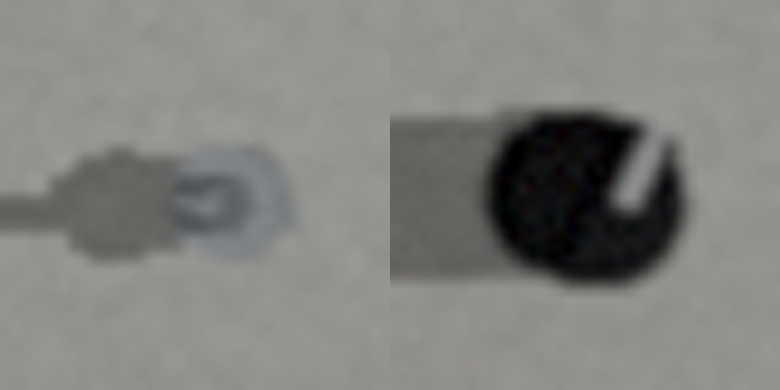

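The spindle stands at about (0.486, 0.279) and the pointer on the knob is visible. The machine's yaw is about 16–17°. I'll move above the spindle for a close look.

```bash
python3 -m jog '[[[0.19,0.38,-0.02,0,0,0,0],[0.19,0.38,-0.02,0,0,0,0],[0.19,0.38,-0.02,0,0,0,0],[0.19,0.38,-0.02,0,0,0,0],[0.19,0.38,-0.02,0,0,0,0],[0.19,0.38,-0.02,0,0,0,0],[0.19,0.38,-0.02,0,0,0,0],[0.19,0.38,-0.02,0,0,0,0],[0.19,0.38,-0.02,0,0,0,0],[0.19,0.38,-0.02,0,0,0,0]]]'
python3 -m jog '[[[0.15,0.38,0,0,0,0,0],[0.15,0.38,0,0,0,0,0],[0.15,0.38,0,0,0,0,0],[0.15,0.38,0,0,0,0,0],[0.15,0.38,0,0,0,0,0],[0.15,0.38,0,0,0,0,0],[0.15,0.38,0,0,0,0,0],[0.15,0.38,0,0,0,0,0],[0.15,0.38,0,0,0,0,0],[0.15,0.38,0,0,0,0,0]]]'
python3 - <<'E'
from h import *
snap('wrist','w1');o=bot.get_obs();print(o['clock'],o['eef_pos'],o['tool_rot'],load('w1')[2].round(3),load('w1')[0][0,0]); print(pix('w1',[[.486,.279,.066],[.486,.279,.0]]))
E
```

```text
clock: 0.93
eef_pos: [0.3015, -0.1123, 0.2196]
tool_rot: [0.993, 0.116, 0.0, 0.0]
ft_force: [1.6, -0.6, -0.3]
grip_width: 0.0855
clock: 1.77
eef_pos: [0.4613, 0.1437, 0.219]
tool_rot: [0.99, 0.142, -0.003, -0.015]
ft_force: [0.1, -0.5, 0.0]
grip_width: 0.0853
1.8167 [0.46309997 0.14428628 0.21891009] [ 0.98977404  0.14184361 -0.00196985 -0.01496202] [[ 0.28  -0.911 -0.304  0.538]
 [-0.959 -0.276 -0.06   0.162]
 [-0.03   0.308 -0.951  0.353]
 [ 0.     0.     0.     1.   ]] 338.9189765641926
[[138.00923117 122.18031397]
 [164.98219823 117.98163399]]
```

View pics/w1.png

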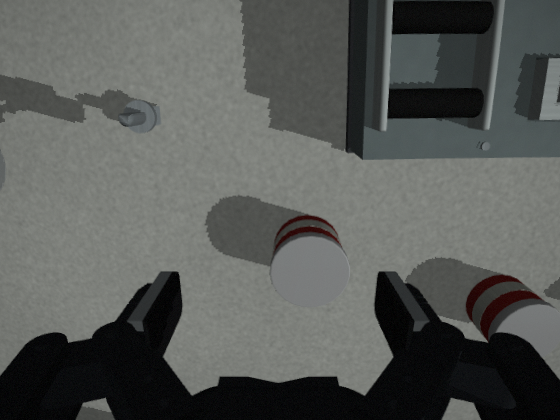

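The wrist view shows the spindle at about (140,116), near its predicted place. I'll move closer to it.

```bash
python3 -m jog '[[[-0.01,0.135,-0.05,0,0,0,0],[-0.01,0.135,-0.05,0,0,0,0],[-0.01,0.135,-0.05,0,0,0,0],[-0.01,0.135,-0.05,0,0,0,0],[-0.01,0.135,-0.05,0,0,0,0],[-0.01,0.135,-0.05,0,0,0,0],[-0.01,0.135,-0.05,0,0,0,0],[-0.01,0.135,-0.05,0,0,0,0],[-0.01,0.135,-0.05,0,0,0,0]]]'
python3 - <<'E'
from h import *
im=snap('wrist','w2');o=bot.get_obs();print(o['clock'],o['eef_pos'],o['tool_rot']);p=pix('w2',[[.486,.279,.066],[.486,.279,.0]]);print(p)
u,v=p.mean(0).astype(int);x0,y0=max(u-60,0),max(v-60,0);print(x0,y0)
cv2.imwrite('pics/w2c.png',cv2.resize(im[y0:y0+120,x0:x0+120],(600,600),interpolation=cv2.INTER_CUBIC))
E
```

```text
clock: 2.57
eef_pos: [0.4811, 0.1908, 0.1706]
tool_rot: [0.985, 0.17, -0.006, -0.031]
ft_force: [0.4, -0.4, 0.6]
grip_width: 0.0854
2.6167 [0.48105742 0.19084653 0.17062278] [ 0.98485663  0.1705059  -0.00580096 -0.03084637]
[[175.99072352 164.22291134]
 [201.0682225  151.10161112]]
128 97
```

View pics/w2c.png

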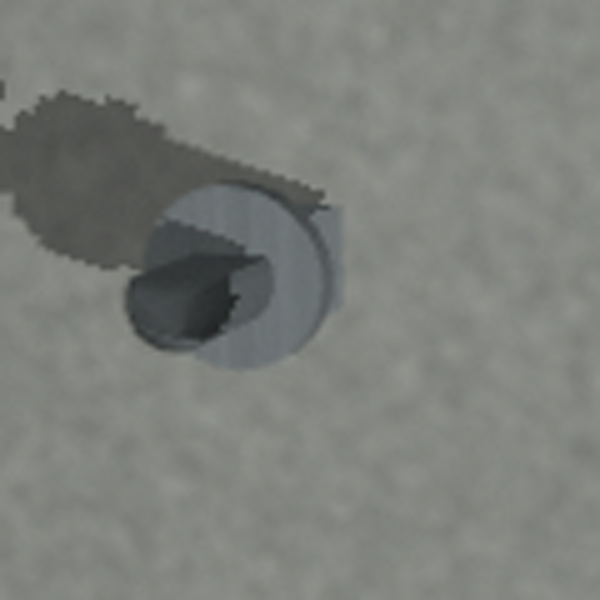

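```bash
python3 - <<'E'
from h import *
o=bot.get_obs();print(o['joint_pos'].round(3),o['joint_vel'].round(3),o['eef_pos'])
E
ls -la; python3 -c "
from workcell import bot;print([a for a in dir(bot) if a[0]!='_'])"
```

```text
[ 0.342  0.315 -0.078  1.178  0.063  3.141] [-0.001 -0.002 -0.002 -0.001 -0.001  0.   ] [0.48105742 0.19084653 0.17062278]
total 16
drwxr-xr-x  3 agent agent 4096 Dec  5 00:51 .
drwxr-xr-x 23 root  root  4096 Dec  5 00:51 ..
-rw-r--r--  1 agent agent  717 Dec  5 00:51 h.py
drwxr-xr-x  2 agent agent 4096 Dec  5 00:53 pics
['Unreachable', 'camera', 'camera_model', 'get_obs', 'job_done', 'tip_extent']
```

Joint 6 hit its limit, so the tool has to turn the other way. The spindle's flat seems to face image-up, and a foot edge lies along the image vertical, so a +90° turn suits both the grasp and joint 6.

```bash
cat >> h.py <<'E'
from scipy.spatial.transform import Rotation as Ro
def rel(phi,pos):
    "shift and rotvec(deg) to tool pointing down, jaw y at phi deg"
    o=bot.get_obs(); c,s=np.cos(np.radians(phi)),np.sin(np.radians(phi))
    Rt=np.array([[-s*-1,c,0],[-c,s,0],[0,0,-1]]) # x=(s,-c), y=(c,s)
    R=Ro.from_quat(o['tool_rot']); M=R.as_matrix()
    print('now phi',np.degrees(np.arctan2(M[1,1],M[0,1])).round(2),'pos',o['eef_pos'].round(4),'z',M[:,2].round(3),'clk',o['clock'],'F',o['ft_force'].round(1),'w',o['grip_width'])
    if pos is not None: print('shift',(np.array(pos)-o['eef_pos']).round(4),'turn',(Ro.from_matrix(Rt)*R.inv()).as_rotvec(degrees=True).round(2))
E
python3 -c "
from h import *
rel(20,[.486,.279,.15]);rel(-70,[.486,.279,.15])"
```

```text
now phi -70.36 pos [0.4811 0.1908 0.1706] z [-0.022  0.059 -0.998] clk 2.6167 F [ 0.9 -0.5 -0.7] w 0.08516910836198548Traceback (most recent call last):
  File "<string>", line 3, in <module>
    rel(20,[.486,.279,.15]);rel(-70,[.486,.279,.15])
    ~~~^^^^^^^^^^^^^^^^^^^^
  File "h.py", line 23, in rel
    if pos is not None: print('shift',(np.array(pos)-o['eef_pos']).round(4),'turn',(Ro.from_matrix(Rt)*R.inv()).as_rotvec(degrees=True).round(2))
                                                                                    ~~~~~~~~~~~~~~^^^^
  File "scipy/spatial/transform/_rotation.pyx", line 1143, in scipy.spatial.transform._rotation.Rotation.from_matrix
ValueError: Non-positive determinant (left-handed or null coordinate frame) in rotation matrix 0: [[ 0.34202014  0.93969262  0.        ]
 [-0.93969262  0.34202014  0.        ]
 [ 0.          0.         -1.        ]].
```

```bash
sed -i 's/\[\[-s\*-1,c,0\],\[-c,s,0\]/[[-s,c,0],[c,s,0]/; s/x=(s,-c)/x=(-s,c)/' h.py
python3 -c "
from h import *
rel(20,[.486,.279,.15]);rel(-70,[.486,.279,.15])"
```

```text
now phi -70.36 pos [0.4811 0.1908 0.1706] z [-0.022  0.059 -0.998] clk 2.6167 F [ 0.9 -0.5 -0.7] w 0.08516910836198548
shift [ 0.0049  0.0882 -0.0206] turn [-1.65 -3.64 90.32]
now phi -70.36 pos [0.4811 0.1908 0.1706] z [-0.022  0.059 -0.998] clk 2.6167 F [ 0.9 -0.5 -0.7] w 0.08516910836198548
shift [ 0.0049  0.0882 -0.0206] turn [-3.37 -1.27  0.36]
```

```bash
python3 -m jog '[[[0.005,0.088,-0.02,-1.65,-3.64,90.3,0],[0.005,0.088,-0.02,-1.65,-3.64,90.3,0],[0.005,0.088,-0.02,-1.65,-3.64,90.3,0],[0.005,0.088,-0.02,-1.65,-3.64,90.3,0],[0.005,0.088,-0.02,-1.65,-3.64,90.3,0],[0.005,0.088,-0.02,-1.65,-3.64,90.3,0],[0.005,0.088,-0.02,-1.65,-3.64,90.3,0],[0.005,0.088,-0.02,-1.65,-3.64,90.3,0],[0.005,0.088,-0.02,-1.65,-3.64,90.3,0],[0.005,0.088,-0.02,-1.65,-3.64,90.3,0]]]'
python3 -c "
from h import *
rel(20,[.486,.279,.15])"
```

```text
clock: 3.45
eef_pos: [0.486, 0.2789, 0.1507]
tool_rot: [0.697, 0.717, -0.001, -0.007]
ft_force: [-0.3, 1.1, -0.2]
grip_width: 0.0854
now phi 1.59 pos [0.486  0.2789 0.1507] z [-0.011  0.007 -1.   ] clk 3.45 F [-0.3  1.1 -0.2] w 0.08541866981799325
shift [-0.      0.0001 -0.0007] turn [-0.31 -0.71 18.42]
```

```bash
python3 -m jog '[[[0,0,0,-0.31,-0.71,18.4,0],[0,0,0,-0.31,-0.71,18.4,0],[0,0,0,-0.31,-0.71,18.4,0],[0,0,0,-0.31,-0.71,18.4,0]]]'
python3 - <<'E'
from h import *
im=snap('wrist','w3');rel(20,[.486,.279,.15]);p=pix('w3',[[.486,.279,.066],[.486,.279,.036]]);print(p)
u,v=p.mean(0).astype(int);x0,y0=u-60,v-60;print(x0,y0)
c=cv2.resize(im[y0:y0+120,x0:x0+120],(600,600),interpolation=cv2.INTER_CUBIC)
c=(255*(c/255.)**.6).astype('uint8');cv2.imwrite('pics/w3c.png',c)
E
```

```text
clock: 3.78
eef_pos: [0.4859, 0.279, 0.1507]
tool_rot: [0.576, 0.818, 0.0, -0.0]
ft_force: [-0.1, 0.6, -0.1]
grip_width: 0.0854
now phi 19.54 pos [0.4859 0.279  0.1506] z [-0. -0. -1.] clk 3.8333 F [ 0.3  1.2 -0.2] w 0.08564808307501542
shift [ 0.0001  0.     -0.0006] turn [ 0.   -0.01  0.46]
[[278.07763102 220.66430694]
 [278.02052926 207.41783531]]
218 154
```

View pics/w3c.png

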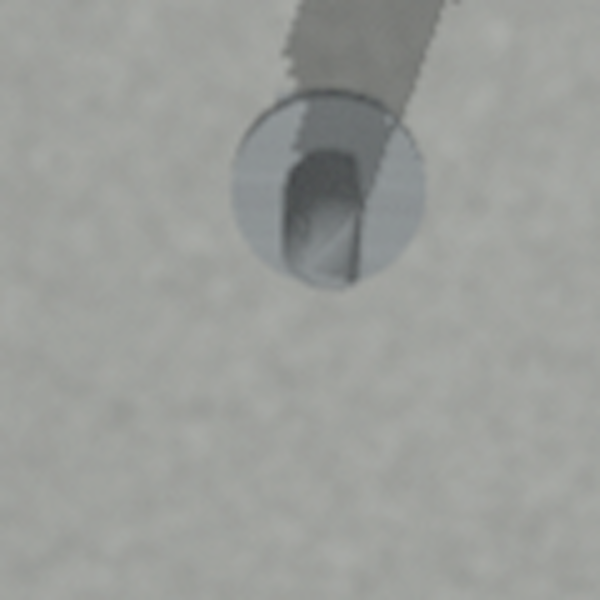

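The crop shows the collar centred at about (329,189), which is full-image (283.8, 191.8). The shaft's flat is a vertical edge on the right, so it faces tool +y (about 20°).

```bash
python3 - <<'E'
from h import *
c=world('w3',[(283.8,191.8)],.036)[0];print(c)
# extremes of collar as size check
e=world('w3',[(218+231/5,191.8),(218+427/5,191.8)],.036);print(np.linalg.norm(e[0]-e[1]))
x=np.array([np.cos(np.radians(20)),np.sin(np.radians(20)),0])
print('jaw centre',c-0.0015*x)
# flat edge at shaft base/top predicted, bore yaw check
for h in(.036,.066):print(pix('w3',[np.r_[c[:2],h]+.004*x-[0,0,0]]) )
rel(20,np.r_[(c-0.0015*x)[:2],.046])
E
```

```text
[0.48593743 0.29220674 0.036     ]
0.029800149745362377
jaw centre [0.48452789 0.29169371 0.036     ]
[[289.06257206 191.7720611 ]]
[[290.49849742 203.28730081]]
now phi 19.54 pos [0.4859 0.279  0.1506] z [-0. -0. -1.] clk 3.8333 F [ 0.3  1.2 -0.2] w 0.08564808307501542
shift [-0.0014  0.0127 -0.1046] turn [ 0.   -0.01  0.46]
```

```bash
python3 - <<'E'
from h import *
print(world('w2',[(175.6,152)],.036),world('t0',[(172.1,241)],.036),world('t0',[(169.3,241)],.066))
print(load('w3')[2].round(4))
E
```

```text
[[0.48660759 0.29054007 0.036     ]] [[0.48326652 0.28653693 0.036     ]] [[0.48338688 0.28534297 0.066     ]]
[[ 9.415e-01  3.203e-01  1.045e-01  4.590e-01]
 [ 3.369e-01 -8.959e-01 -2.896e-01  3.535e-01]
 [ 9.000e-04  3.079e-01 -9.514e-01  2.851e-01]
 [ 0.000e+00  0.000e+00  0.000e+00  1.000e+00]]
```

```bash
python3 -m jog '[[[-0.001,0.012,-0.04,0,0,0.5,150],[-0.001,0.012,-0.04,0,0,0.5,150],[-0.001,0.012,-0.04,0,0,0.5,150],[-0.001,0.012,-0.04,0,0,0.5,150],[-0.001,0.012,-0.04,0,0,0.5,150],[-0.001,0.012,-0.04,0,0,0.5,150]]]'
python3 - <<'E'
from h import *
print(bot.tip_extent); im=snap('wrist','w4'); rel(20,[.4846,.2912,.046])
E
```

```text
clock: 4.33
eef_pos: [0.4859, 0.2913, 0.1119]
tool_rot: [0.573, 0.82, 0.001, 0.0]
ft_force: [0.9, -0.1, 0.3]
grip_width: 0.0356
0.008
now phi 20.1 pos [0.4859 0.2912 0.1118] z [ 0.002  0.001 -1.   ] clk 4.3833 F [ 1.1 -0.6  0.2] w 0.03500251107425476
shift [-0.0013 -0.     -0.0658] turn [-0.06  0.1  -0.1 ]
```

View pics/w4.png

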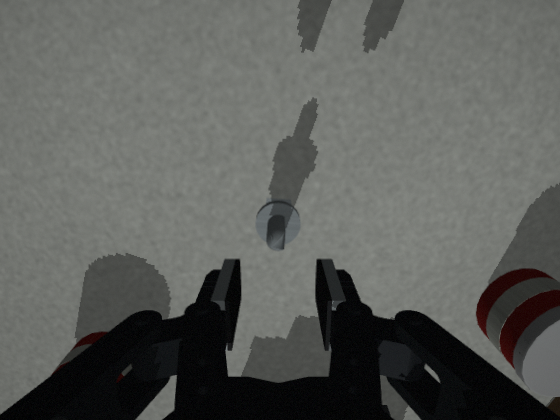

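The fingers are half shut around the spindle, with the collar at (278,222). The tips end near row 260, at columns 240 and 317. I'll work out the true fingertip depth from those.

```bash
python3 - <<'E'
from h import *
o=bot.get_obs();R=Ro.from_quat(o['tool_rot']).as_matrix();p=o['eef_pos']
for z in(-.01,-.005,0,.005,.008,.012,.016):
    for x in(.011,):
        print(z,pix('w4',[p+R@[x,s*.0175,z] for s in(-1,1)]).round(1).tolist())
print(world('w4',[(277.5,221.5)],.036))
E
```

```text
-0.01 [[235.5, 273.6], [320.3, 273.5]]
-0.005 [[236.9, 267.9], [318.9, 267.8]]
0 [[238.2, 262.5], [317.6, 262.5]]
0.005 [[239.4, 257.5], [316.4, 257.4]]
0.008 [[240.1, 254.6], [315.7, 254.6]]
0.012 [[241.0, 251.0], [314.8, 250.9]]
0.016 [[241.8, 247.4], [314.0, 247.4]]
[[0.48493942 0.29367462 0.036     ]]
```

```bash
python3 -m jog '[[[-0.0015,0.001,-0.03,0,0,0,150],[-0.0015,0.001,-0.06,0,0,0,150],[-0.0015,0.001,-0.065,0,0,0,150],[-0.0015,0.001,-0.065,0,0,0,150],[-0.0015,0.001,-0.065,0,0,0,255],[-0.0015,0.001,-0.065,0,0,0,255],[-0.0015,0.001,-0.065,0,0,0,255],[-0.0015,0.001,-0.065,0,0,0,255],[-0.0015,0.001,-0.065,0,0,0,255]]]'
python3 -c "
from h import *
rel(16.7,[.609,-.05,.2])"
```

```text
clock: 5.13
eef_pos: [0.4843, 0.2926, 0.0469]
tool_rot: [0.573, 0.82, 0.001, 0.0]
ft_force: [0.1, -1.2, 5.4]
grip_width: 0.0094
now phi 20.14 pos [0.4843 0.2926 0.0469] z [ 0.002  0.001 -1.   ] clk 5.1333 F [ 0.1 -1.2  5.4] w 0.009351044155544278
shift [ 0.1247 -0.3426  0.1531] turn [-0.06  0.1  -3.44]
```

```bash
python3 -m jog '[[[0,0,0.04,0,0,0,255],[0,0,0.08,0,0,0,255],[0.01,-0.03,0.12,0,0,0,255],[0.025,-0.07,0.15,0,0,-3.4,255],[0.04,-0.11,0.153,0,0,-3.4,255],[0.055,-0.15,0.153,0,0,-3.4,255],[0.07,-0.19,0.153,0,0,-3.4,255],[0.085,-0.23,0.153,0,0,-3.4,255],[0.1,-0.27,0.153,0,0,-3.4,255],[0.11,-0.305,0.153,0,0,-3.4,255]]]'
python3 -m jog '[[[0.011,-0.032,0,0,0,0,255],[0.011,-0.032,0,0,0,0,255],[0.011,-0.032,0,0,0,0,255],[0.011,-0.032,0,0,0,0,255]]]'
python3 - <<'E'
from h import *
im=snap('wrist','w5'); rel(16.7,[.609,-.05,.2]);print(pix('w5',[[.609,-.05,.082]]))
E
```

```text
clock: 5.97
eef_pos: [0.5886, 0.0012, 0.1984]
tool_rot: [0.597, 0.803, -0.0, -0.0]
ft_force: [1.0, 0.1, -0.9]
grip_width: 0.0091
clock: 6.3
eef_pos: [0.5987, -0.0287, 0.1979]
tool_rot: [0.597, 0.802, -0.0, -0.001]
ft_force: [-0.9, 1.2, -0.8]
grip_width: 0.0093
now phi 16.79 pos [ 0.5987 -0.028   0.198 ] z [-0.002  0.    -1.   ] clk 6.35 F [-1.  -0.8 -1. ] w 0.0089809426758569
shift [ 0.0103 -0.022   0.002 ] turn [-0.01 -0.1  -0.09]
[[282.8529503 234.9764999]]
```

View pics/w5.png

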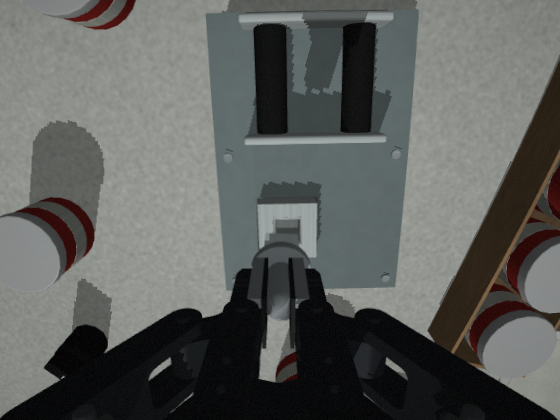

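The spindle is held upright, with its collar near (282,265). The block's far corners are near (258,202) and (316,203), and the hole is near (287,230). I'll rectify the block plane to measure it.

```bash
cat > rect.py <<'E'
from h import *
import sys
def rect(f,c,phi,z,half=.04,n=400):
    t=np.linspace(-half,half,n);U,V=np.meshgrid(t,-t)
    a=np.radians(phi);ex=np.array([np.cos(a),np.sin(a)]);ey=np.array([-ex[1],ex[0]])
    P=np.zeros((n*n,3));P[:,:2]=np.array(c)+U.reshape(-1,1)*ex+V.reshape(-1,1)*ey;P[:,2]=z
    m=pix(f,P).reshape(n,n,2).astype(np.float32)
    return cv2.remap(cv2.imread(f'pics/{f}.png'),m[...,0],m[...,1],cv2.INTER_CUBIC)
E
python3 - <<'E'
from rect import *
r=rect('w5',(.609,-.05),16.8,.082)
im=cv2.imread('pics/w5.png');c=cv2.resize(im[230:310,240:320],(400,400),interpolation=cv2.INTER_CUBIC)
cv2.imwrite('pics/r5.png',np.hstack([r,c]))
E
```

```text
(no output)
```

View pics/r5.png

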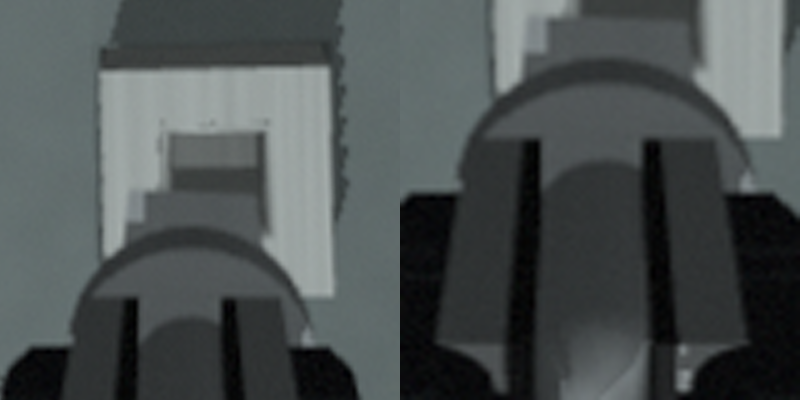

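```bash
python3 - <<'E'
from h import *
o=bot.get_obs();R=Ro.from_quat(o['tool_rot']).as_matrix();p=o['eef_pos']
for zt in(.0109,.0169):
  for dx in(-.003,-.0015,0,.0015,.003):
    t=np.linspace(0,2*np.pi,721)
    q=pix('w5',[p+R@[dx+.015*np.cos(a),.0015+.015*np.sin(a),zt] for a in t])
    print(zt,dx,'topv',q[:,1].min().round(1),'u',q[:,0].min().round(1),q[:,0].max().round(1))
# foot bottom edge, nominal
print(pix('w5',[p+R@[.006,y,.0469] for y in(-.0045,.0075)]),pix('w5',[p+R@[.009,y,.0419] for y in(-.0075,.0105)]))
ex=R[:,1];ey=R[:,0]
s=np.array([.6110,-.0456,0])
print('TCP target',s-.0015*ex, 'shift',(s-.0015*ex-p)[:2])
E
```

```text
0.0109 -0.003 topv 248.8 u 250.5 312.7
0.0109 -0.0015 topv 245.9 u 250.4 312.8
0.0109 0 topv 242.9 u 250.3 312.9
0.0109 0.0015 topv 239.9 u 250.3 313.0
0.0109 0.003 topv 237.0 u 250.2 313.1
0.0169 -0.003 topv 243.6 u 251.4 311.5
0.0169 -0.0015 topv 240.8 u 251.3 311.6
0.0169 0 topv 237.9 u 251.3 311.7
0.0169 0.0015 topv 235.0 u 251.2 311.8
0.0169 0.003 topv 232.1 u 251.1 311.9
[[270.49147415 232.12501972]
 [291.37786095 232.08823704]] [[264.88949913 230.46826508]
 [297.15950792 230.41157248]]
TCP target [ 6.09563963e-01 -4.60333505e-02  2.28278849e-06] shift [ 0.01088809 -0.0180147 ]
```

The block measures 46 mm, so the fit is consistent, and its yaw is about 16.8°. The spindle in the hand is offset by (-2, +1.5) mm in tool x, y. I'll move over the socket and start inserting, watching the force.

```bash
python3 -m jog '[[[0.0103,-0.0161,0,0,0,0,255],[0.0103,-0.0161,0,0,0,0,255],[0.0103,-0.0161,-0.03,0,0,0,255],[0.0103,-0.0161,-0.06,0,0,0,255],[0.0103,-0.0161,-0.063,0,0,0,255],[0.0103,-0.0161,-0.066,0,0,0,255],[0.0103,-0.0161,-0.069,0,0,0,255],[0.0103,-0.0161,-0.072,0,0,0,255],[0.0103,-0.0161,-0.074,0,0,0,255],[0.0103,-0.0161,-0.074,0,0,0,255]]]'
python3 -c "
from h import *
rel(16.8,[.609,-.0441,.099])"
```

```text
clock: 7.18
eef_pos: [0.6101, -0.0449, 0.1251]
tool_rot: [0.597, 0.803, 0.0, 0.0]
ft_force: [0.2, 0.7, -0.5]
grip_width: 0.0092
now phi 16.76 pos [ 0.6101 -0.0449  0.1251] z [ 0.001 -0.    -1.   ] clk 7.1833 F [ 0.2  0.7 -0.5] w 0.009230151001263311
shift [-0.0011  0.0008 -0.0261] turn [0.02 0.05 0.04]
```

```bash
python3 -m jog '[[[-0.0005,0.0004,-0.002,0,0,0,255],[-0.0005,0.0004,-0.004,0,0,0,255],[-0.0005,0.0004,-0.006,0,0,0,255],[-0.0005,0.0004,-0.006,0,0,0,255]]]'
python3 -c "
from h import *
rel(16.8,[.609,-.0441,.099])"
```

```text
clock: 7.52
eef_pos: [0.6094, -0.0449, 0.1181]
tool_rot: [0.597, 0.802, -0.0, 0.0]
ft_force: [0.4, -0.3, -1.1]
grip_width: 0.0093
now phi 16.73 pos [ 0.6094 -0.0449  0.1181] z [ 0.    -0.001 -1.   ] clk 7.5167 F [ 0.4 -0.3 -1.1] w 0.009306621913189431
shift [-0.0004  0.0008 -0.0191] turn [0.04 0.01 0.07]
```

```bash
python3 -m jog '[[[0,0,-0.003,0,0,0,255],[0,0,-0.006,0,0,0,255],[0,0,-0.009,0,0,0,255],[0,0,-0.012,0,0,0,255],[0,0,-0.015,0,0,0,255],[0,0,-0.017,0,0,0,255],[0,0,-0.019,0,0,0,255],[0,0,-0.02,0,0,0,255],[0,0,-0.02,0,0,0,255]]]'
python3 -c "
from h import *
rel(16.8,[.609,-.0441,.099])"
```

```text
clock: 8.27
eef_pos: [0.6094, -0.0448, 0.0987]
tool_rot: [0.597, 0.802, -0.0, 0.0]
ft_force: [1.0, -2.5, 4.4]
grip_width: 0.0092
now phi 16.74 pos [ 0.6094 -0.0448  0.0987] z [ 0.    -0.001 -1.   ] clk 8.2667 F [ 1.  -2.5  4.4] w 0.009231292500181666
shift [-0.0004  0.0007  0.0003] turn [0.04 0.02 0.06]
```

The force shows the collar seated at the expected height. I'll hold, release and rise, then go to the knob.

```bash
python3 -m jog '[[[0,0,0,0,0,0,255],[0,0,0,0,0,0,255],[0,0,0,0,0,0,120],[0,0,0,0,0,0,120],[0,0,0,0,0,0,120],[0,0,0.02,0,0,0,120],[0,0,0.05,0,0,0,120],[0,0,0.08,0,0,0,60],[0,0,0.1,0,0,0,60],[0,0,0.1,0,0,0,60]]]'
python3 -c "
from h import *
snap('wrist','w6'); rel(65,[.438,-.275,.16])"
```

```text
clock: 9.1
eef_pos: [0.6113, -0.0444, 0.2033]
tool_rot: [0.596, 0.803, 0.002, 0.003]
ft_force: [0.5, -0.7, -0.2]
grip_width: 0.0652
now phi 16.76 pos [ 0.6103 -0.0443  0.2007] z [ 0.004 -0.    -1.   ] clk 9.15 F [-0.2 -0.1  0.8] w 0.06536835780589248
shift [-0.1723 -0.2307 -0.0407] turn [-0.09  0.21 48.24]
```

```bash
python3 -m jog '[[[-0.035,-0.02,0,0,0,7,60],[-0.172,-0.231,-0.02,0,0,48,0],[-0.172,-0.231,-0.02,0,0,48,0],[-0.172,-0.231,-0.03,0,0,48,0],[-0.172,-0.231,-0.03,0,0,48,0],[-0.172,-0.231,-0.03,0,0,48,0],[-0.172,-0.231,-0.03,0,0,48,0],[-0.172,-0.231,-0.03,0,0,48,0],[-0.172,-0.231,-0.03,0,0,48,0],[-0.172,-0.231,-0.03,0,0,48,0]]]'
python3 - <<'E'
from rect import *
snap('wrist','w7');rel(65,[.438,-.275,.16])
r=rect('w7',(.438,-.275),65,.059,half=.05);
r=np.hstack([r,rect('w6',(.611,-.046),16.8,.118,half=.05)])
cv2.imwrite('pics/r7.png',(255*(r/255.)**.6).astype('uint8'))
E
```

```text
clock: 9.98
eef_pos: [0.4352, -0.2756, 0.1663]
tool_rot: [0.22, 0.975, 0.001, -0.002]
ft_force: [1.1, -1.0, 0.1]
grip_width: 0.0851
now phi 64.66 pos [ 0.4361 -0.275   0.1668] z [-0.002  0.002 -1.   ] clk 10.0333 F [-0.3 -0.6 -0.7] w 0.08531867441734343
shift [ 0.0019  0.     -0.0068] turn [-0.09 -0.14  0.34]
```

View pics/r7.png

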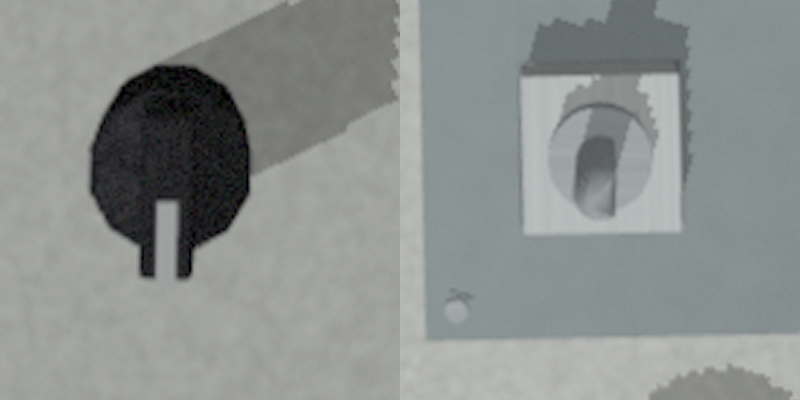

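The rectified views show the knob with its pointer straight down the image (yaw about -25°) and the bar end at (167,278). The spindle stands home in the block with its flat still facing right. I'll fit the knob's silhouette to get its centre.

```bash
cat > fit.py <<'E'
from h import *
from scipy.optimize import minimize
def model(f,x,y,yaw):
    t=np.linspace(0,2*np.pi,60)
    cyl=np.array([[.0225*np.cos(a),.0225*np.sin(a),z] for z in(0,.036) for a in t])
    bar=np.array([[i*.021,j*.007,z] for i in(-1,1) for j in(-1,1) for z in(.036,.059)])
    R=Ro.from_euler('z',yaw,degrees=True).as_matrix();m=np.zeros((420*4,560*4),np.uint8)
    for P in(cyl,bar): cv2.fillConvexPoly(m,cv2.convexHull((pix(f,P@R.T+[x,y,0])*4).round().astype(np.int32)),255)
    return cv2.resize(m,(560,420),interpolation=cv2.INTER_AREA)/255.
E
python3 - <<'E'
from fit import *
im=cv2.imread('pics/w7.png');g=cv2.cvtColor(im,cv2.COLOR_BGR2GRAY)
u,v=pix('w7',[[.435,-.278,.03]])[0].astype(int);x0,x1,y0,y1=u-75,u+75,v-75,v+75
w=im.min(2)
ring=g[y0:y1,x0:x1]; print(u,v,np.percentile(ring,[1,10,30,60,99]))
def mask(im):
    d=(g<45).astype(float); return d
obs=mask(im); M0=model('w7',.435,-.276,-25)
roi=np.zeros_like(obs);roi[y0:y1,x0:x1]=1
n,l,s,c=cv2.connectedComponentsWithStats((obs*roi).astype(np.uint8));k=l[int(v),int(u)];print(s)
obs=(l==max(range(1,n),key=lambda i:s[i][4])).astype(float)
# close pointer line: ignore pixels brighter inside model
white=(g>110)&(cv2.dilate(obs,np.ones((9,9)))>0)
def cost(q):
    m=model('w7',q[0],q[1],-25+q[2]*1000); e=np.abs(m-obs)*roi
    return e.sum()
best=min((cost([a,b,0]),a,b) for a in np.arange(.428,.446,.003) for b in np.arange(-.284,-.266,.003))
r=minimize(cost,[best[1],best[2],0],method='Nelder-Mead',options=dict(initial_simplex=[[best[1],best[2],0],[best[1]+.002,best[2],0],[best[1],best[2]+.002,0],[best[1],best[2],.003]],xatol=5e-5,fatol=.5))
print(best,r.x,r.fun,obs.sum())
rel(65+r.x[2]*1000,[r.x[0],r.x[1],.047])
E
```

```text
274 201 [  3.  15. 113. 118. 125.]
[[     0      0    560    420 232636]
 [   243    170     55     68   2564]]
(np.float64(352.80392156862746), np.float64(0.434), np.float64(-0.28099999999999997)) [ 0.43474427 -0.28194611 -0.00073511] 294.91764705882355 2564.0
now phi 64.66 pos [ 0.4361 -0.275   0.1668] z [-0.002  0.002 -1.   ] clk 10.0333 F [-0.3 -0.6 -0.7] w 0.08531867441734343
shift [-0.0014 -0.0069 -0.1198] turn [-0.09 -0.14 -0.4 ]
```

```bash
python3 -m jog '[[[-0.0014,-0.007,0,0,0,-0.5,60],[-0.0014,-0.007,-0.04,0,0,-0.5,60],[-0.0014,-0.007,-0.08,0,0,-0.5,60],[-0.0014,-0.007,-0.11,0,0,-0.5,60],[-0.0014,-0.007,-0.12,0,0,-0.5,60],[-0.0014,-0.007,-0.12,0,0,-0.5,60],[-0.0014,-0.007,-0.12,0,0,-0.5,60]]]'
python3 -c "
from h import *
rel(64.3,[.4347,-.2819,.0465])"
```

```text
clock: 10.62
eef_pos: [0.4364, -0.2823, 0.0486]
tool_rot: [0.222, 0.975, -0.0, -0.0]
ft_force: [0.8, -0.5, 0.8]
grip_width: 0.0654
now phi 64.31 pos [ 0.4364 -0.2823  0.0486] z [-0.    -0.001 -1.   ] clk 10.6167 F [ 0.8 -0.5  0.8] w 0.06543001042365633
shift [-0.0017  0.0004 -0.0021] turn [ 0.04 -0.01 -0.01]
```

```bash
python3 -m jog '[[[-0.0017,0.0004,-0.0018,0,0,0,60],[-0.0017,0.0004,-0.0018,0,0,0,60],[-0.0017,0.0004,-0.0018,0,0,0,255],[-0.0017,0.0004,-0.0018,0,0,0,255],[-0.0017,0.0004,-0.0018,0,0,0,255],[-0.0017,0.0004,-0.0018,0,0,0,255],[-0.0017,0.0004,-0.0018,0,0,0,255],[-0.0017,0.0004,-0.0018,0,0,0,255]]]'
python3 -c "
from h import *
rel(106.8,[.611,-.046,.21])"
```

```text
clock: 11.28
eef_pos: [0.4344, -0.2826, 0.047]
tool_rot: [0.223, 0.975, -0.001, 0.001]
ft_force: [-0.5, -0.5, 5.0]
grip_width: 0.0125
now phi 64.24 pos [ 0.4344 -0.2826  0.047 ] z [ 0.001 -0.002 -1.   ] clk 11.2833 F [-0.5 -0.5  5. ] w 0.01247961547338699
shift [0.1766 0.2366 0.163 ] turn [ 0.06  0.09 42.56]
```

```bash
python3 -m jog '[[[0,0,0.04,0,0,0,255],[0,0,0.08,0,0,5,255],[0.02,0.02,0.12,0,0,12,255],[0.05,0.05,0.15,0,0,19,255],[0.08,0.08,0.163,0,0,26,255],[0.105,0.11,0.163,0,0,33,255],[0.135,0.14,0.163,0,0,40,255],[0.165,0.17,0.163,0,0,42.5,255],[0.19,0.2,0.163,0,0,42.5,255],[0.215,0.23,0.163,0,0,42.5,255]]]'
python3 -c "
from h import *
rel(106.8,[.649,-.034,.21])"
```

```text
clock: 12.12
eef_pos: [0.6423, -0.0595, 0.2089]
tool_rot: [-0.146, 0.989, -0.0, -0.0]
ft_force: [0.1, -1.8, -0.4]
grip_width: 0.0127
now phi 106.74 pos [ 0.6423 -0.0595  0.2089] z [-0.    -0.001 -1.   ] clk 12.1167 F [ 0.1 -1.8 -0.4] w 0.012740324625430004
shift [0.0067 0.0255 0.0011] turn [ 0.05 -0.02  0.06]
```

```bash
python3 -m jog '[[[0.0067,0.0255,0,0,0,0,255],[0.0067,0.0255,0,0,0,0,255],[0.0067,0.0255,0,0,0,0,255],[0.0067,0.0255,0,0,0,0,255]]]'
python3 - <<'E'
from rect import *
im=snap('wrist','w8');rel(106.8,[.611,-.046,.21])
r=rect('w8',(.611,-.046),106.8,.088,half=.04)
print(pix('w8',[[.611,-.046,.118],[.611,-.046,.082]]))
c=cv2.resize(im[150:310,200:360],(400,400),interpolation=cv2.INTER_CUBIC)
cv2.imwrite('pics/r8.png',(255*(np.hstack([r,c])/255.)**.6).astype('uint8'))
E
```

```text
clock: 12.45
eef_pos: [0.6475, -0.0358, 0.2086]
tool_rot: [-0.146, 0.989, -0.0, -0.001]
ft_force: [-0.2, -0.5, -0.2]
grip_width: 0.0123
now phi 106.69 pos [ 0.6474 -0.0365  0.209 ] z [-0.001 -0.001 -1.   ] clk 12.5 F [-0.3 -0.4 -0.7] w 0.012446031683648256
shift [-0.0364 -0.0095  0.001 ] turn [ 0.06 -0.06  0.11]
[[278.62278207 164.13235601]
 [278.57290595 155.73294951]]
```

View pics/r8.png

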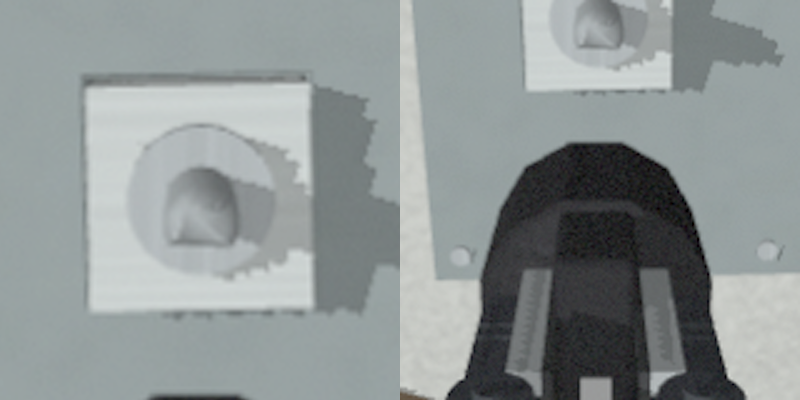

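The collar is centred at (201,199) in the rectified view, so the spindle is at about (0.611, -0.046), and its diameter checks out. The flat faces the same way as the knob's pointer. Last check before mounting: the knob's offset in the hand, from its skirt edges.

```bash
python3 - <<'E'
from h import *
o=bot.get_obs();R=Ro.from_quat(o['tool_rot']).as_matrix();p=o['eef_pos']
for dx in(-.002,0,.002):
    print(dx,'skirt bottom v(207)',pix('w8',[p+R@[dx+.0225,0,.047]])[0,1].round(1),'skirt top v(230)',pix('w8',[p+R@[dx+.0225,0,.011]])[0,1].round(1),'bar top end(234)',pix('w8',[p+R@[dx+.021,0,-.012]])[0,1].round(1), 'skirt u',pix('w8',[p+R@[dx,s*.0225,.011] for s in(-1,1)])[:,0].round(1))
im=cv2.imread('pics/w8.png');g=cv2.cvtColor(im,cv2.COLOR_BGR2GRAY);print(g[196:250,278].tolist())
E
```

```text
-0.002 skirt bottom v(207) 208.4 skirt top v(230) 232.4 bar top end(234) 257.5 skirt u [229.1 322.4]
0 skirt bottom v(207) 205.0 skirt top v(230) 228.3 bar top end(234) 252.9 skirt u [228.9 322.6]
0.002 skirt bottom v(207) 201.6 skirt top v(230) 224.2 bar top end(234) 248.3 skirt u [228.7 322.8]
[114, 114, 115, 114, 116, 116, 115, 114, 115, 114, 88, 27, 10, 8, 5, 13, 14, 4, 12, 7, 7, 7, 7, 6, 8, 9, 5, 11, 12, 11, 8, 11, 5, 10, 15, 19, 21, 24, 15, 14, 13, 9, 9, 10, 6, 13, 11, 5, 10, 8, 9, 8, 8, 11]
```

```bash
python3 -m jog '[[[-0.0371,-0.0097,0,0,0,0,255],[-0.0371,-0.0097,0,0,0,0,255],[-0.0371,-0.0097,-0.02,0,0,0,255],[-0.0371,-0.0097,-0.037,0,0,0,255],[-0.0371,-0.0097,-0.037,0,0,0,255],[-0.0371,-0.0097,-0.037,0,0,0,255]]]'
python3 -c "
from h import *
rel(106.8,[.6103,-.0462,.1645])"
```

```text
clock: 13.0
eef_pos: [0.6097, -0.0467, 0.1721]
tool_rot: [-0.144, 0.99, -0.0, -0.001]
ft_force: [0.6, 0.3, 0.2]
grip_width: 0.0125
now phi 106.61 pos [ 0.6097 -0.0467  0.1721] z [-0.002 -0.001 -1.   ] clk 13.0 F [0.6 0.3 0.2] w 0.012515767841763344
shift [ 0.0006  0.0005 -0.0076] turn [ 0.04 -0.12  0.19]
```

```bash
python3 -m jog '[[[0.0006,0.0005,0,0,0,0.2,255],[0.0006,0.0005,-0.004,0,0,0.2,255],[0.0006,0.0005,-0.006,0,0,0.2,255],[0.0006,0.0005,-0.008,0,0,0.2,255],[0.0006,0.0005,-0.01,0,0,0.2,255],[0.0006,0.0005,-0.01,0,0,0.2,255]]]'
python3 -c "
from h import *
rel(106.8,[.6103,-.0462,.135])"
```

```text
clock: 13.5
eef_pos: [0.6115, -0.0447, 0.162]
tool_rot: [-0.147, 0.989, -0.0, -0.0]
ft_force: [-0.1, -0.9, -0.8]
grip_width: 0.013
now phi 106.96 pos [ 0.6115 -0.0447  0.162 ] z [-0.    -0.001 -1.   ] clk 13.5 F [-0.1 -0.9 -0.8] w 0.012963510730965178
shift [-0.0012 -0.0015 -0.027 ] turn [ 0.05 -0.02 -0.16]
```

```bash
python3 -m jog '[[[-0.001,-0.0013,0,0,0,0,255],[-0.001,-0.0013,-0.002,0,0,0,255],[-0.001,-0.0013,-0.004,0,0,0,255],[-0.001,-0.0013,-0.006,0,0,0,255],[-0.001,-0.0013,-0.006,0,0,0,255]]]'
python3 -c "
from h import *
rel(106.8,[.6103,-.0462,.135])"
```

```text
clock: 13.92
eef_pos: [0.6103, -0.046, 0.1557]
tool_rot: [-0.147, 0.989, -0.0, -0.0]
ft_force: [0.1, 0.4, -0.8]
grip_width: 0.0127
now phi 106.95 pos [ 0.6103 -0.046   0.1557] z [-0.001 -0.001 -1.   ] clk 13.9167 F [ 0.1  0.4 -0.8] w 0.012722896770918193
shift [ 0.     -0.0002 -0.0207] turn [ 0.03 -0.04 -0.15]
```

```bash
python3 -m jog '[[[0,0,-0.004,0,0,0,255],[0,0,-0.008,0,0,0,255],[0,0,-0.012,0,0,0,255],[0,0,-0.015,0,0,0,255],[0,0,-0.018,0,0,0,255],[0,0,-0.02,0,0,0,255],[0,0,-0.021,0,0,0,255],[0,0,-0.021,0,0,0,255],[0,0,-0.021,0,0,0,255]]]'
python3 -c "
from h import *
rel(106.8,[.6103,-.0462,.129])"
```

```text
clock: 14.67
eef_pos: [0.6107, -0.0461, 0.1355]
tool_rot: [-0.147, 0.989, -0.0, 0.0]
ft_force: [-0.5, 0.5, -0.4]
grip_width: 0.0125
now phi 106.94 pos [ 0.6107 -0.0461  0.1355] z [ 0.001 -0.001 -1.   ] clk 14.6667 F [-0.5  0.5 -0.4] w 0.012475519344038573
shift [-0.0004 -0.0001 -0.0065] turn [ 0.04  0.03 -0.14]
```

Just above the collar and still no force. Now I'll press gradually.

```bash
for i in 1; do python3 -m jog '[[[0,0,-0.001,0,0,0,255],[0,0,-0.002,0,0,0,255],[0,0,-0.003,0,0,0,255],[0,0,-0.003,0,0,0,255],[0,0,-0.003,0,0,0,255]]]'; done
python3 -m jog '[[[0,0,-0.001,0,0,0,255],[0,0,-0.002,0,0,0,255],[0,0,-0.003,0,0,0,255],[0,0,-0.003,0,0,0,255],[0,0,-0.003,0,0,0,255]]]'
```

```text
clock: 15.08
eef_pos: [0.611, -0.0461, 0.1331]
tool_rot: [-0.147, 0.989, -0.001, 0.001]
ft_force: [-2.3, -0.4, 4.5]
grip_width: 0.0126
clock: 15.5
eef_pos: [0.611, -0.0461, 0.1303]
tool_rot: [-0.147, 0.989, -0.001, 0.001]
ft_force: [-1.5, 0.6, 7.0]
grip_width: 0.0128
```

```bash
python3 -m jog '[[[0,0,-0.001,0,0,0,255],[0,0,-0.002,0,0,0,255],[0,0,-0.002,0,0,0,255],[0,0,-0.002,0,0,0,255]]]'
python3 -m jog '[[[0,0,-0.0005,0,0,0,255],[0,0,-0.001,0,0,0,255],[0,0,-0.001,0,0,0,255],[0,0,-0.001,0,0,0,255]]]'
```

```text
clock: 15.83
eef_pos: [0.6111, -0.0461, 0.129]
tool_rot: [-0.147, 0.989, -0.001, 0.001]
ft_force: [-1.8, 0.9, 9.6]
grip_width: 0.013
clock: 16.17
eef_pos: [0.6112, -0.0461, 0.129]
tool_rot: [-0.147, 0.989, -0.001, 0.001]
ft_force: [-3.6, 0.6, 13.9]
grip_width: 0.0128
```

The tool has stopped at z = 0.129 with the force rising to 14 N, so the socket is at its stop. One last look before handing in.

```bash
python3 - <<'E'
from h import *
w=snap('wrist','w9');s=snap('scene','s9')
cv2.imwrite('pics/f9.png',np.hstack([cv2.resize(w,(400,300)),cv2.resize(s[80:380,80:480],(400,300))]));rel(0,None)
E
```

```text
now phi 106.94 pos [ 0.6112 -0.0461  0.129 ] z [ 0.003 -0.001 -1.   ] clk 16.2667 F [-3.8 -0.2 13.7] w 0.012546492428124903
```

View pics/f9.png

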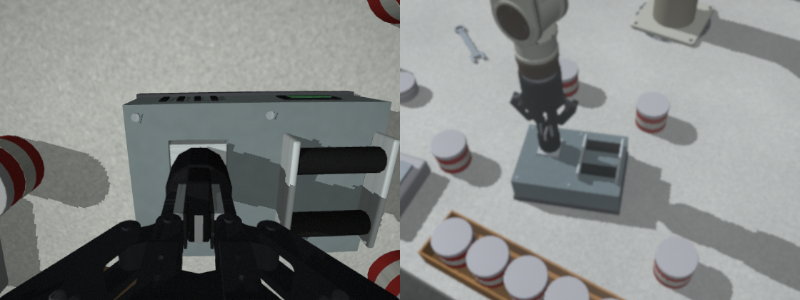

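The picture shows the knob down on the block, at (198,170) in the left half, still held by the gripper. All four tins are standing.

```bash
python3 -c "
from workcell import bot
print(bot.job_done())"
```

```text
the job is handed in; nothing more can be done
None
```

I put the spindle in the socket, keyed the knob onto it and pressed the socket to its stop. I handed the job in at about 16.3 s with the gripper still pressing; the hand-in reported no verdict.

**Spindle:** It slid into the socket with almost no force. The tool stopped with about 4 N upward at z = 0.0987, against 0.099 expected for the collar resting on the block. After release, a picture showed it upright with the collar on the block.

**Knob:** I turned it about 42.5° to match the flat, and it slid down without force. The spring began to resist about where the collar should be: 4.5 N at z = 0.133, and 7 N at z = 0.130.

**Stop:** The tool then held at z = 0.129 while the force rose from 9.6 to about 14 N, so the socket is at its stop. The final picture shows the knob down on the block and all four tins standing.

**Disagreements:**
- The top camera placed the spindle 3–6 mm from where the wrist camera did; I used the wrist camera.
- The gripper reads 1.5–2 mm narrower than the nominal widths of the shaft and the bar.
- Early on, joint 6 ran into its range limit and tilted the tool a few degrees. I corrected that by turning the tool the other way. The arm was still at that limit (3.141 against 3.14), and I can't tell whether that counts as passing a joint's range.

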